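# Index the inspection magnifier over the instrument tray

### The job

Get the bench magnifier ready for checking the instruments: first tip its raised lens down by the black handle until it is level, then pull up the red lock knob and slide the blue sleeve along the rail by exactly one hole, towards the side where the steel instrument tray stands, and let the pin go fully home in that next hole. Finish while still holding the red knob with the pin kept fully home; do not let go of it at the end, leave the lens level, and do not shift the tray, the box or the other things on the table.

Things in the scene. Friction and masses are not known exactly. Their poses are not given: they have to be found in the camera images.
- stand: the fixed stand: white foot 90 x 420 mm and 12 mm thick, two grey end posts, and between them a level aluminium rail, 26 mm square and 390 mm long, along the stand's y axis, with its top at z = 150 mm. Holes at y = -120, -60, 0, 60 and 120 mm in the rail's top. The lens stands out on the stand's +x side. Origin: underside centre of the foot; z up. It does not move, but is placed differently every time.
- sleeve (a joint): position (m) of the blue sleeve (56 mm long, 46 mm wide, top at z = 160 mm) along the rail, growing towards the stand's +y; 0 = at the middle hole, where it starts with the pin in; the next holes are at -0.06 and +0.06. With the pin in a hole it has 2 mm of play each way; with the pin up it slides with about 1.5 N of friction (more if the pin drags on the rail). Range -0.135 to 0.135.
- plunger (a joint): how far (m) the lock plunger is pulled up: 0 = pin fully home in a hole, about 0.011 = pin just clear of the rail (it stays there, resting on the rail, if let down between holes), 0.016 = upper stop. A spring pushes it down with 4 N at 0 and 7 N at the upper stop. The round-nosed pin finds a hole by itself when it is within about 3 mm of it.
- knob: the red round lock knob on top of the plunger, upright, 28 mm in diameter and 30 mm high; with the pin home its underside is at z = 177 mm, 17 mm above the sleeve's top. A steel collar 22 mm wide and 8 mm high and the thin pin stand below it. Origin: centre of its underside. It rises with the plunger and goes along with the sleeve.
- knob_center (a point): centre of the red knob, 15 mm above its underside (z = 192 mm with the pin home)
- head (a joint): tilt (rad) of the magnifier head about a level hinge parallel to the rail: 0 = level, positive = handle end raised; starts between 0.45 and 0.9; range -0.6 to 1.2. A stiff friction hinge (about 0.5 N m): the head stays where it is left, and pressing on the handle takes 3 to 6 N.
- tilt_hinge (a point): the tilt hinge's axis, on the sleeve, 45 mm from the rail's middle towards the stand's +x, at z = 137 mm
- handle (a point): point on the centre line of the head's black handle, 150 mm from the hinge. The handle is a round rod 14 mm in diameter that points straight away from the hinge and reaches from 115 to 175 mm from it.
- lens (a point): centre of the round lens in its white ring (84 mm outside diameter, 14 mm thick), 75 mm from the hinge, on the line from the hinge to the handle
- tray: the instrument tray: shallow open steel tray 150 x 110 x 22 mm with four slender hand instruments lying in it; loose, 0.6 kg. It stands under the magnifier, on one side (+y or -y of the stand) or the other. Origin: centre of its underside.
- pouch_box: closed cardboard box 150 x 100 x 40 mm with a blue panel on top; loose, 0.6 kg; stands under the magnifier on the side where the tray is not. Origin: centre of its underside.
- spray_bottle: bystander: upright bottle with blue cap, 64 mm wide, 170 mm high; origin under its centre
- jar: bystander: glass jar with steel lid, 72 mm wide, 85 mm high; origin under its centre
- cup: bystander: green cup, 70 mm wide, 85 mm high; origin under its centre
- brush: bystander: small cleaning brush lying on the table; origin under its centre
Things that resemble listed ones, but are neither listed nor needed, are in the scene too. There is more than one size of the tray; the job needs the smallest.

How it is judged:
By the outcome, as a careful person would: the job done as asked, in the order asked, and still so for the second after the job is handed in, while the arm keeps its last pose, push and grip.
It also fails if it takes over 51 s, if anything falls off the work surface, if the arm or the gripper's body presses on something with over 40 N, if the wrist force passes 120 N, or if a joint passes its speed limit or range.

### The arm

A 6-joint arm with a two-finger parallel gripper is mounted at the origin on the work surface. World frame = base frame: x ahead of the robot, y to its left, z up, the work surface at z = 0. Lengths are in mm, angles in rad, forces in N, time in s.
With the tool pointing down it reaches from about 300 to 850 mm from the base axis. Payload 5.4 kg.
Tool frame: the origin (TCP) lies on the centre line of the jaws, within the pads' length; the fingertips stand 17 mm ahead of it and the grasp point (between the pads) lies 2 mm behind it; z points along the fingers, y is the line along which they close (so a half turn about z gives the same grasp; the last joint's range is limited). The gripper opens to 85 mm and grips with 20 to 120 N. Pads are 22 mm wide; open, the fingers measure 114 mm over their backs; the gripper's body (76 mm by 85 mm) begins 54 mm behind the grasp point. The pads swing forward as they close: fully open they stand 13 mm farther back than shut.
Start: joints at [0.942, 0.158, 1.597, -0, 1.386, -0.21], TCP at [233.84, 525.286, 248.299] pointing down, gripper open.
Joint ranges: [-2.91, 2.91], [-0.94, 2.29], [0.18, 2.7], [-1.29, 4.43], [0.17, 2.64], [-3, 3]. Speed limits (rad/s): [2.57, 2.57, 3.14, 3.14, 3.14, 3.14].

### API

Orientations are given as a 3x3 rotation matrix whose columns are the frame's x, y, z axes.
In Python, from bench import ctrl gives the robot as it stands. The module is installed in compiled form; this text tells all that it offers. Calls block until the motion is done:
- ctrl.move_to(position, orientation): joint-space move of the TCP to a pose.
- ctrl.move_straight(position, attitude=None, max_speed=150, until_force=None): straight line of the TCP; attitude=None keeps the orientation; max_speed is the mean speed in mm/s. With until_force (N) it stops when the force on the tool has changed by that much, and returns True; else False.
- ctrl.goto_joints(angles): joint-space move.
- ctrl.command_gripper(opening): opening from 0.0 (shut) to 1.0 (fully open); the grip force is fixed at half the most; returns when the fingers have stopped.
- ctrl.dwell(seconds).
- ctrl.inverse_kinematics(position, orientation): joint angles nearest the present ones, or None.
- ctrl.snapshot(name): name is "side" or "top"; returns (picture, depth): 400x640x3 uint8, blue, green, red; 400x640 float32, mm along the optical axis (not along the pixel's ray), 0 where there is no reading.
- ctrl.camera_params(name): a dict with "fx", "fy", "cx", "cy" (pixels), "view" (4x4, takes a point from world to camera coordinates). Camera axes: x right, y down, z forward; pixel columns grow to the right and rows downward; lengths in mm; the calibration is good to about 2 mm. A picture is of the moment at which its call begins. camera_params takes no time and is no camera call.
A pose or a line that the arm cannot do raises ctrl.PlanningError and nothing moves.
- ctrl.sign_off(): hands the job in; it is judged then, once.
Trained networks look in the newest picture that a camera, given by its name, has taken for a name from the list of things; names that differ only in an ending like _2 or _b are one class to them, and where a whole thing is asked for, a point or a joint stands for the part that bears it (a point fixed in the world has none). Each returns a list of dicts, best first, with "score" (0 to 1); they miss things now and then, are a little off and sometimes report something else, mostly with a low value. They report only what shows in the picture. A call takes as long as a camera call. They do not tell look-alikes from the thing itself.
- ctrl.recognise(camera, query): "position" ([x, y, z] in mm, in the coordinates of the camera as it stood for that picture, good to about 4 mm: the middle of the surface that is visible of it).
- ctrl.regions_of(camera, query): "region" (400x640 bool, what is visible of it).
- ctrl.spot_point(camera, query): "position" ([x, y, z] in mm, in the coordinates of the camera as it stood for that picture, good to about 4 mm: a listed point, or the origin of a listed thing).
Readings, each from a call of its own:
- ctrl.get_clock(): time.
- ctrl.get_qpos(): joint angles.
- ctrl.get_qd(): joint speeds.
- ctrl.get_tau(): joint torques, N m.
- ctrl.get_eef_pos(): TCP position.
- ctrl.get_tool_rot(): TCP orientation.
- ctrl.get_force(): force on the tool from outside, world axes, zero at the start.
- ctrl.get_torque(): the same for the moment, N m.
- ctrl.get_gripper_width(): opening from 0.0 (shut) to 1.0 (fully open).
- ctrl.get_gripper_force(): force on a finger pad.
Only numpy, scipy, OpenCV 4.12 (cv2) and the standard library are available. Lean on these libraries where they do the work, as an engineer would, in place of code of your own. Each camera call takes 0.05 s, during which the arm holds its last target. There are 200 camera calls.

## Working session

There is one attempt and no reset: what is moved stays moved. The work goes in short steps, each a Python script; the robot and the scene stay as the last script left them, time stands still between calls to the robot, and variables do not carry over. Pictures are saved under pics/ and viewed, at most 10 in all, crops included, and the job is handed in when it is done.

```bash
mkdir -p pics
cat > h.py <<'E'
import numpy as np, cv2
from bench import ctrl
def w(cam,p):
    V=np.array(ctrl.camera_params(cam)["view"]);return (np.linalg.inv(V)@np.append(p,1))[:3]
def px(cam,P):
    c=ctrl.camera_params(cam);q=np.array(c["view"])@np.append(P,1);return (round(c["fx"]*q[0]/q[2]+c["cx"]),round(c["fy"]*q[1]/q[2]+c["cy"]))
def cloud(cam,d):
    c=ctrl.camera_params(cam);v,u=np.indices(d.shape)
    q=np.stack([(u-c["cx"])*d/c["fx"],(v-c["cy"])*d/c["fy"],d,np.ones_like(d)],-1)
    return (q@np.linalg.inv(np.array(c["view"])).T)[...,:3]
E
python3 - <<'E'
from h import *
np.set_printoptions(precision=1,suppress=True)
for cam in("top","side"):
    im,d=ctrl.snapshot(cam);cv2.imwrite(f"pics/{cam}0.png",im);np.save(f"{cam}0.npy",d)
    for q in("stand","knob_center","tilt_hinge","handle","lens","tray","pouch_box"):
        for r in ctrl.spot_point(cam,q)[:4]:
            P=w(cam,r["position"]);print(cam,q,round(r["score"],2),P,px(cam,P))
print(ctrl.get_clock())
E
```

```text
top stand 0.7 [490.9  -3.6   0.7] (325, 186)
top knob_center 0.49 [491.7   2.1 189.6] (322, 175)
top tilt_hinge 0.9 [535.7  -1.9 138.6] (323, 165)
top handle 0.84 [634.6   4.  249.5] (319, 124)
top lens 0.8 [579.9   2.6 191.6] (321, 147)
top tray 0.98 [629.3 106.4   4.3] (293, 149)
top tray 0.85 [195.7 341.6   1.7] (228, 272)
top tray 0.73 [ 291.3 -268.2    3.8] (403, 240)
top pouch_box 0.87 [623.9 -93.7   1.1] (349, 149)
side stand 0.71 [489.5   0.6  -0.2] (325, 232)
side knob_center 0.51 [493.6  -0.7 187.2] (328, 182)
side tilt_hinge 0.92 [538.5   3.3 137.3] (339, 192)
side tilt_hinge 0.69 [493.3  -3.2 188.6] (328, 182)
side handle 0.7 [633.    4.5 247.9] (365, 153)
side lens 0.71 [588.3   3.4 192.2] (353, 172)
side tray 0.82 [634.5 101.6  -2.7] (344, 205)
side tray 0.71 [ 292.6 -266.9   -0.4] (317, 308)
side tray 0.55 [188.  347.4  -0.2] (198, 207)
side pouch_box 0.87 [623.5 -89.7  -1.1] (375, 234)
0.8
```

View pics/top0.png

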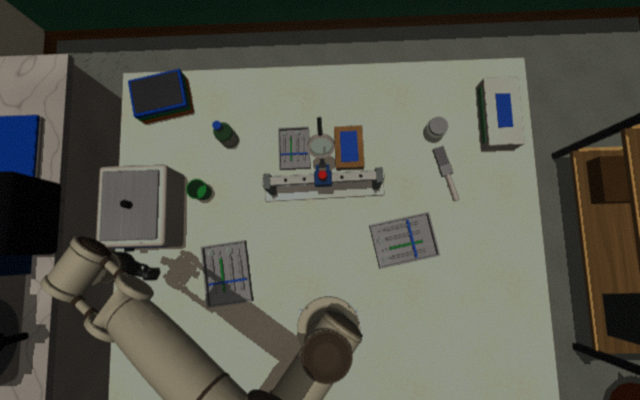

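View pics/side0.png

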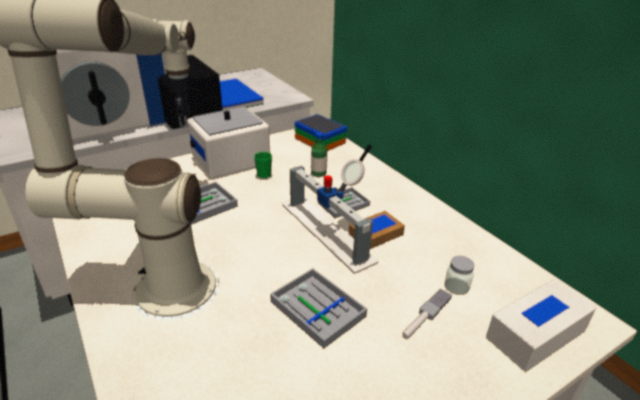

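Run:
```python
from h import *
np.set_printoptions(precision=1,suppress=True)
for cam in("top","side"):
    im=cv2.imread(f"pics/{cam}0.png").astype(int);P=cloud(cam,np.load(f"{cam}0.npy"))
    b,g,r=im[...,0],im[...,1],im[...,2]
    near=(abs(P[...,0]-540)<150)&(abs(P[...,1])<230)
    m=near&(r>110)&(r>2*g)&(r>2*b)&(P[...,2]>170)
    k=P[m];print(cam,"knob",len(k),np.median(k,0),k.min(0),k.max(0))
    m=near&(abs(P[...,2]-150)<5)&(abs(P[...,0]-491)<25)
    k=P[m];print("rail",len(k),k.mean(0));f=cv2.fitLine(k[:,:2].astype(np.float32),cv2.DIST_HUBER,0,.01,.01).ravel();print(f, np.degrees(np.arctan2(f[1],f[0])))
    m=near&(P[...,2]>222)&(P[...,0]>590)&(im.max(-1)<90);k=P[m];print("handle",len(k),k.mean(0),k.min(0),k.max(0))
im=cv2.imread("pics/top0.png")
cv2.imwrite("pics/crop.png",cv2.resize(im[90:250,230:420],None,fx=4,fy=3.7,interpolation=cv2.INTER_CUBIC))
```

```text
top knob 44 [491.1   0.4 207.3] [481.2  -8.9 203.2] [500.8   9.6 211.6]
rail 896 [490.8  -0.1 150.7]
[  0.   -1.  491.1  -2.2] -88.78485
handle 89 [625.9   3.9 254.4] [597.2  -3.6 224.6] [649.2  33.5 280.4]
side knob 75 [487.2  -9.  199.1] [477.7 -16.5 180.4] [499.2   8.4 209.8]
rail 676 [489.7 -26.7 150.2]
[  0.   -1.  489.2 -25.3] -88.57055
handle 58 [630.8  -0.2 257.5] [609.6  -6.6 230.5] [647.8   8.5 276.3]
```

View pics/crop.png

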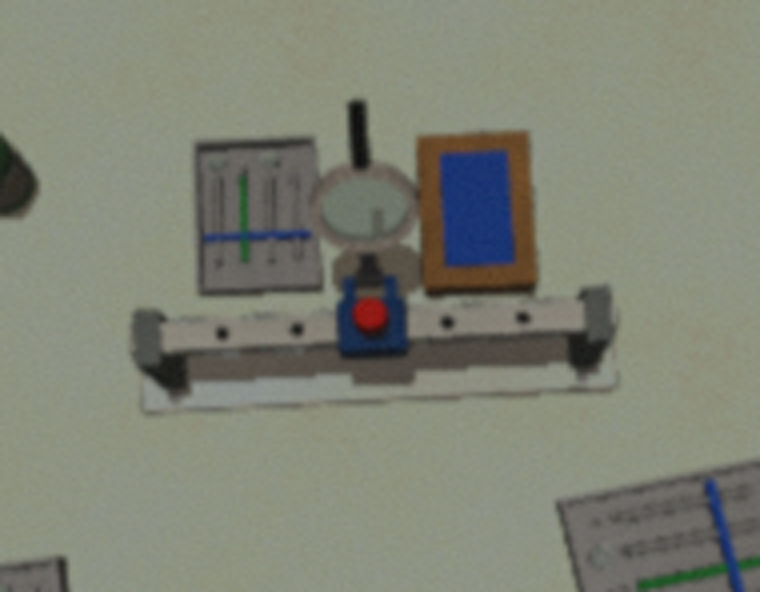

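The top view shows three trays at (293,149), (228,272) and (403,240). The one meant is at (293,149): it is the smallest and stands under the magnifier, next to the blue-panelled box at (349,149). The crop confirms this, so "towards the tray" is image left, which is the stand's +y. The rail's yaw is about +1.3°, the knob is at (322,175) and the lens is raised by about 0.85 rad.

```bash
cat >> h.py <<'E'
a=np.radians(1.3); X=np.array([np.cos(a),np.sin(a),0]); Y=np.array([-np.sin(a),np.cos(a),0]); Z=np.array([0,0,1.])
K=np.array([491,0.4,0]); H=K+45*X+137*Z
def R(th,s=1):
    z=np.sin(th)*X-np.cos(th)*Z; y=s*Y; return np.column_stack([np.cross(y,z),y,z])
def press(th,up=0,r=150): # fingertip on top of handle at tilt th
    n=-np.sin(th)*X+np.cos(th)*Z
    return H+r*(np.cos(th)*X+np.sin(th)*Z)+(7+17+up)*n
E
python3 - <<'E'
from h import *
np.set_printoptions(precision=2,suppress=True)
print(ctrl.get_tool_rot())
for s in(1,-1):
    for th,up in((.85,50),(.85,0),(.4,0),(0,0)): print(s,th,ctrl.inverse_kinematics(press(th,up),R(th,s)))
    print(ctrl.inverse_kinematics(K+190*Z,R(0,s)),ctrl.inverse_kinematics(K+204*Z+60*Y,R(0,s)))
E
```

```text
[[-0.91  0.41  0.  ]
 [ 0.41  0.91  0.  ]
 [-0.    0.   -1.  ]]
1 0.85 [-0.34 -0.41  2.2   0.51  0.59 -2.25]
1 0.85 [-0.31 -0.24  2.15  0.56  0.48 -2.3 ]
1 0.4 [-0.22  0.15  1.72  0.12  0.89 -1.87]
1 0 [-0.17  0.51  1.33 -0.    1.3  -1.76]
[-0.25 -0.01  1.89 -0.    1.26 -1.84] [-0.12 -0.02  1.87 -0.    1.29 -1.72]
-1 0.85 [-0.34 -0.41  2.2   0.51  0.59  0.89]
-1 0.85 [-0.31 -0.24  2.15  0.56  0.48  0.84]
-1 0.4 [-0.22  0.15  1.72  0.12  0.89  1.28]
-1 0 [-0.17  0.51  1.33 -0.    1.3   1.38]
[-0.25 -0.01  1.89 -0.    1.26  1.3 ] [-0.12 -0.02  1.87 -0.    1.29  1.43]
```

Run:
```python
from h import *
np.set_printoptions(precision=2,suppress=True)
s=-1
ctrl.command_gripper(0.0)
ctrl.move_to(np.array([450,150,380.]),R(.4,s))
ctrl.move_to(press(.86,50),R(.86,s))
print(ctrl.get_clock(),"contact",ctrl.move_straight(press(.86,-4),max_speed=60,until_force=2.5),(ctrl.get_eef_pos()-press(.86))@R(.86,s),ctrl.get_force())
for th in np.linspace(.72,0,6):
    ctrl.move_straight(press(th),R(th,s),max_speed=80); print(round(th,2),ctrl.get_force(),ctrl.get_eef_pos()-press(th))
print(ctrl.get_clock())
for cam in("top","side"):
    im,d=ctrl.snapshot(cam);cv2.imwrite(f"pics/{cam}1.png",im);np.save(f"{cam}1.npy",d)
    for q in("tilt_hinge","handle","lens","knob_center"):
        for r in ctrl.spot_point(cam,q)[:1]: print(cam,q,round(r["score"],2),w(cam,r["position"]))
```

```text
4.075 contact True [-0.04 -0.51  4.43] [-0.83  0.69  3.17]
0.72 [-0.7  -0.22  1.55] [0.52 0.12 0.41]
0.58 [-0.1  -0.01 -0.93] [-0.51  0.27 -0.72]
0.43 [-1.02  0.62  1.4 ] [-0.43  0.19 -0.39]
0.29 [-0.93  0.09 -0.26] [-0.37  0.14 -0.22]
0.14 [ 0.36 -0.75 -0.47] [-0.26  0.11 -0.1 ]
0.0 [-0.71 -0.02  0.62] [-0.08  0.04  0.12]
7.4833
top tilt_hinge 0.58 [538.76  -1.7  135.41]
top lens 0.59 [612.92   2.14 133.  ]
top knob_center 0.65 [672.2  335.12   0.47]
side tilt_hinge 0.77 [540.72   1.64 139.15]
side handle 0.91 [685.31   6.61 133.69]
side lens 0.81 [614.26   1.79 134.16]
side knob_center 0.48 [669.7  337.84   0.45]
```

Run:
```python
from h import *
np.set_printoptions(precision=2,suppress=True)
ctrl.move_straight(press(0,90),max_speed=150)
ctrl.move_to(K+290*Z-60*X,R(0,-1)); ctrl.command_gripper(1.0)
for cam in("top","side"):
    im,d=ctrl.snapshot(cam);cv2.imwrite(f"pics/{cam}2.png",im)
    P=cloud(cam,d);L=(P-H)@np.column_stack([X,Y,Z])
    m=(abs(L[...,1])<5)&(L[...,0]>120)&(L[...,0]<172)&(L[...,2]>-40)&(im.max(-1)<90)
    k=L[m];print(cam,len(k),np.percentile(k[:,2],[10,50,90]),np.polyfit(k[:,0],k[:,2],1), "top surf should be ~7")
    m=(np.hypot(L[...,0]-75,L[...,1])<42)&(np.hypot(L[...,0]-75,L[...,1])>34)&(L[...,2]>-40)&(L[...,2]<40)
    k=L[m];A=np.c_[k[:,:2],np.ones(len(k))];c=np.linalg.lstsq(A,k[:,2],rcond=None)[0];print(" ring",len(k),c,np.median(k[:,2]))
    m=(P[...,2]>140)&(P[...,2]<165)&(abs(L[...,0]+45)<9)&(abs(L[...,1])<180)&(abs(L[...,1])>40);print(" rail z",np.median(P[m][:,2]))
    for q in("tilt_hinge","handle","lens","knob_center"):
        for r in ctrl.spot_point(cam,q)[:1]: print(cam,q,round(r["score"],2),w(cam,r["position"]))
    a0=(slice(100,230),slice(250,410))
    cv2.imwrite(f"pics/{cam}2c.png",cv2.resize(im[a0],None,fx=4.5,fy=4.5,interpolation=cv2.INTER_CUBIC))
print(ctrl.get_clock())
```

```text
top 46 [3.14 6.07 9.61] [-0.03 11.14] top surf should be ~7
 ring 116 [-0.04 -0.   10.63] 7.45906034805796
 rail z 151.1002838548245
top handle 0.96 [688.58   6.51 131.63]
top lens 0.83 [612.46   2.38 135.67]
top knob_center 0.74 [489.72  -1.51  -0.3 ]
side 11 [0.1  2.84 5.27] [0.   1.86] top surf should be ~7
 ring 157 [0.03 0.06 2.08] 5.5822255678363035
 rail z 150.385264926741
side tilt_hinge 0.97 [538.17   4.16 138.81]
side handle 0.58 [686.3    7.87 130.28]
side lens 0.86 [612.71   1.85 136.06]
side knob_center 0.67 [496.53  -1.64 188.22]
11.025
```

View pics/side2c.png

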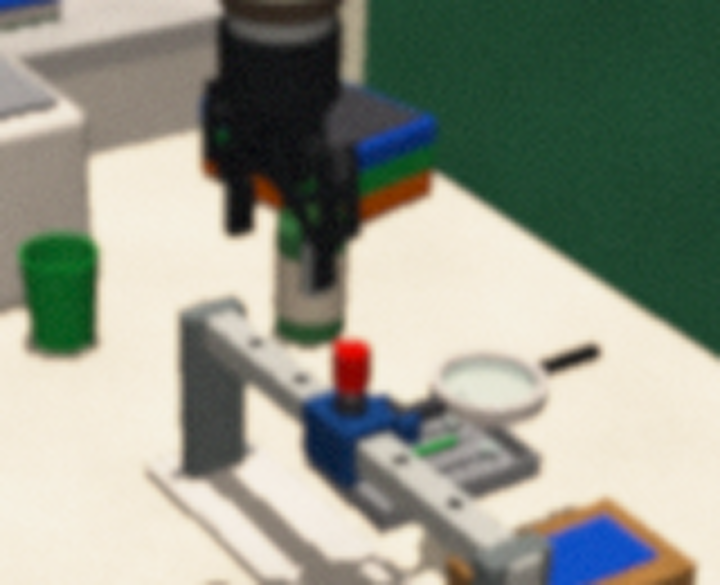

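The side crop shows the lens about level at (490,385), with the sleeve and knob at (350,370). The camera estimates differ by up to 5 mm at the handle. I'll probe the handle's top lightly and compare it with the rail top, which is known to be at 150 mm.

Run:
```python
from h import *
np.set_printoptions(precision=2,suppress=True)
ctrl.command_gripper(0.0)
def probe(p,z):
    ctrl.move_to(p+(z+17+12)*Z,R(0,-1))
    t=ctrl.move_straight(p+(z+17-10)*Z,max_speed=20,until_force=2.5); e=ctrl.get_eef_pos()[2]; f=ctrl.get_force()
    ctrl.move_straight(p+(z+17+40)*Z,max_speed=200); print(t,e-17,f,ctrl.get_clock())
probe(K-90*Y,150)
ctrl.move_straight(K-90*Y+290*Z,max_speed=300)
probe(H*[1,1,0]+150*X,144)
```

```text
True 150.05943056276064 [-0.35  0.66  2.98] 13.4833
False 134.0842285446254 [-0.66 -0.39  1.96] 16.525
```

```bash
cat >> h.py <<'E'
def tilt(tag):
    for cam in("top","side"):
        zs=[];ls=[]
        for i in range(3):
            im,d=ctrl.snapshot(cam);P=cloud(cam,d);L=(P-H)@np.column_stack([X,Y,Z])
            m=(abs(L[...,1])<7)&(L[...,0]>122)&(L[...,0]<172)&(abs(L[...,2])<40)&(im.max(-1)<90);zs.append(np.median(L[m][:,2]) if m.sum()>4 else np.nan)
            m=(np.hypot(L[...,0]-75,L[...,1])<30)&(abs(L[...,2])<40);ls.append(np.median(L[m][:,2]))
        hs=[w(cam,r[0]["position"])[2] for q in("handle","lens") for r in[ctrl.spot_point(cam,q)] if r]
        print(tag,cam,"handle top dz",np.round(zs,1),"lens dz",np.round(ls,1),"spots z",np.round(hs,1))
    cv2.imwrite(f"pics/side{tag}.png",im)
E
python3 - <<'E'
from h import *
ctrl.command_gripper(1.0)
p=H*[1,1,0]+150*X
ctrl.move_to(p+250*Z-220*X,R(0,-1))
tilt("3"); print(ctrl.get_clock())
E
```

```text
3 top handle top dz [-4.  -3.9 -3.5] lens dz [-2.8 -2.  -2.9] spots z [122.6 129.9]
3 side handle top dz [-6.3 -6.9 -7.5] lens dz [-1.6 -1.2 -1.2] spots z [125.1 130.6]
18.7083
```

The camera readings now agree with the probe having pushed the handle 10 mm down, since the hinge gave way below the force threshold. They also show the earlier press had left it level. I'll lift the handle a little above level by gripping it, then press slowly to the geometric level.

Run:
```python
from h import *
np.set_printoptions(precision=2,suppress=True)
t0=-.067
ctrl.command_gripper(0.6)
ctrl.move_to(press(t0,50),R(t0,-1))
ctrl.move_straight(press(t0,-24),max_speed=120)
ctrl.command_gripper(0.0); print("w",ctrl.get_gripper_width(),ctrl.get_force())
ctrl.move_straight(press(.05,-24),R(.05,-1),max_speed=50); print(ctrl.get_force())
ctrl.command_gripper(0.6)
ctrl.move_straight(press(.05,25),max_speed=150)
ctrl.command_gripper(0.0)
ctrl.move_straight(press(0.06,4),R(0,-1),max_speed=100)
ctrl.move_straight(press(0,0),R(0,-1),max_speed=20); print(ctrl.get_force(),ctrl.get_eef_pos()-press(0))
ctrl.move_straight(press(0,60),max_speed=200)
ctrl.move_to(K+250*Z,R(0,-1)); ctrl.command_gripper(0.8)
tilt("4");print(ctrl.get_clock())
for cam in("top","side"):
    im,d=ctrl.snapshot(cam);P=cloud(cam,d).reshape(-1,3);c=im.reshape(-1,3).astype(int)
    m=(c[:,2]>110)&(c[:,2]>2*c[:,1])&(c[:,2]>2*c[:,0])&(P[:,2]>170)&(P[:,2]<215)&(abs(P[:,0]-491)<40)&(abs(P[:,1])<40)
    if m.any(): k=P[m];print(cam,len(k),np.median(k,0),k.min(0),k.max(0))
```

```text
w 0.14286656847558496 [1.1  0.19 2.7 ]
[3.79 0.12 1.24]
[-0.57 -0.06  2.31] [-0.12 -0.02 -0.1 ]
4 top handle top dz [7.3 6.7 6.1] lens dz [nan nan nan] spots z [132.6]
4 side handle top dz [2.2 2.6 4.1] lens dz [3.3 3.4 3.8] spots z [135.7 134. ]
26.8
side 68 [486.   -11.53 197.06] [477.33 -19.06 178.93] [495.96   2.37 208.73]
  return _methods._mean(a, axis=axis, dtype=dtype,
  ret = ret.dtype.type(ret / rcount)
```

The handle is now 10 mm above the −10 mm reference in both cameras, so the lens is level. Next is the knob.

Run:
```python
from h import *
np.set_printoptions(precision=2,suppress=True)
Rz=R(0,-1)
ctrl.move_straight(K+190*Z,Rz,max_speed=80); print("pre",ctrl.get_force())
ctrl.command_gripper(0.0); print("grip",ctrl.get_gripper_width()*85,ctrl.get_gripper_force(),ctrl.get_force(),ctrl.get_clock())
ctrl.move_straight(K+204*Z,max_speed=40); print("up",ctrl.get_force(),ctrl.get_eef_pos())
ctrl.move_straight(K+204*Z+60*Y,max_speed=40); print("slid",ctrl.get_force(),ctrl.get_eef_pos(),ctrl.get_clock())
t=ctrl.move_straight(K+189.5*Z+60*Y,max_speed=15,until_force=18); print("down",t,ctrl.get_force(),ctrl.get_eef_pos(),ctrl.get_gripper_width()*85,ctrl.get_clock())
for cam in("side",):
    im,d=ctrl.snapshot(cam)
    cv2.imwrite(f"pics/{cam}5c.png",cv2.resize(im[120:240,260:400],None,fx=5,fy=5,interpolation=cv2.INTER_CUBIC))
```

```text
pre [ 0.06 -0.31  0.04]
grip 25.711674124987187 58.93854027846828 [-1.03  0.12  4.42] 28.2583
up [ 4.37 -1.8  -7.33] [491.02   0.33 203.52]
slid [ 2.96 -0.52 -7.39] [489.55  60.43 203.94] 30.4083
down False [-3.63  1.08  5.78] [489.87  60.42 190.72] 26.394990477603113 31.525
```

View pics/side5c.png

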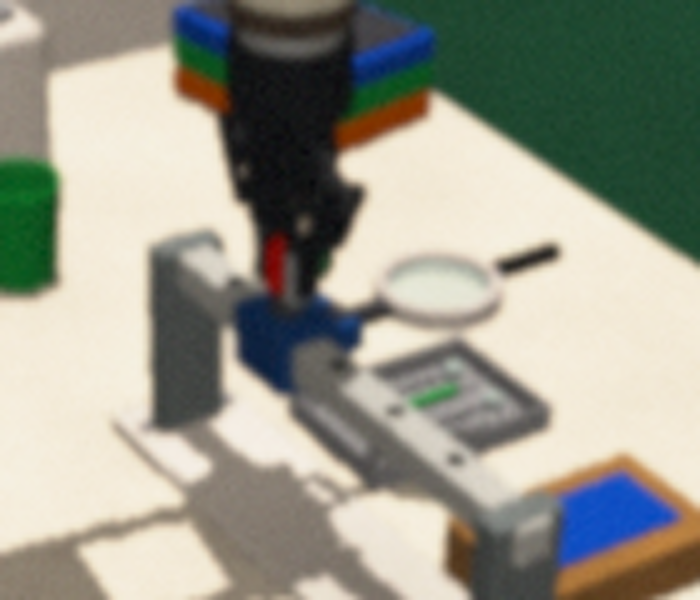

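The side crop shows the sleeve one hole towards the tray at (290,340), the knob gripped at (275,265), the lens level and the tray untouched. I'll check that the pin has settled and test that it is locked.

Run:
```python
from h import *
np.set_printoptions(precision=2,suppress=True)
B=K+189.5*Z+60*Y
ctrl.dwell(.5); print(ctrl.get_force(),ctrl.get_eef_pos()-B)
for dy in(4,-4,0):
    ctrl.move_straight(B+dy*Y,max_speed=15,until_force=15); ctrl.dwell(.2); print(dy,ctrl.get_force(),ctrl.get_eef_pos()-B)
ctrl.move_straight(B-.5*Z,max_speed=15); ctrl.dwell(.3); print(ctrl.get_force(),ctrl.get_eef_pos()-B)
tilt("6")
for cam in("top","side"):
    for q in("tilt_hinge","tray","pouch_box"):
        r=ctrl.spot_point(cam,q)
        if r: print(cam,q,w(cam,r[0]["position"]))
print(ctrl.get_clock())
```

```text
[-3.9   1.    5.53] [0.2  0.06 1.17]
4 [-4.09 -0.98  4.56] [0.15 3.5  1.2 ]
-4 [-2.81 10.66  6.17] [ 0.22 -1.44  1.19]
0 [-2.93  0.27  5.4 ] [ 0.25 -0.07  1.23]
[-4.62  1.62  8.11] [ 0.3  -0.04  1.16]
6 top handle top dz [nan nan nan] lens dz [nan nan nan] spots z [133.5]
6 side handle top dz [nan nan nan] lens dz [3.3 2.7 3.7] spots z [133.2]
top tray [ 290.49 -271.44    2.95]
top pouch_box [623.61 -94.94   2.82]
side tilt_hinge [538.56  64.35 136.84]
side tray [ 295.73 -263.79    1.98]
side pouch_box [622.96 -88.53  -1.34]
35.5417
  return _methods._mean(a, axis=axis, dtype=dtype,
  ret = ret.dtype.type(ret / rcount)
```

```bash
python3 - <<'E' 2>/dev/null
import h
from h import *
np.set_printoptions(precision=2,suppress=True)
ctrl.move_straight(K+189*Z+61*Y,max_speed=10); ctrl.dwell(.3); print(ctrl.get_force(),ctrl.get_eef_pos(),ctrl.get_gripper_width()*85)
h.H=H+60*Y; tilt("7")
r=[np.round(w("top",x["position"])) for x in ctrl.spot_point("top","tray")];print(r,ctrl.get_clock())
E
```

```text
[-3.22 -0.2   8.16] [489.95  60.99 190.69] 25.94819831313598
7 top handle top dz [5.9 6.  6. ] lens dz [4.6 4.  4.3] spots z [135.2 137.4]
7 side handle top dz [2.6 3.3 1.8] lens dz [3.8 3.1 3.9] spots z [132.9 137.9]
[array([ 288., -268.,    4.]), array([195., 342.,   3.]), array([ 672., -394.,    2.])] 36.6417
```

```bash
python3 -c "
from bench import ctrl
print(ctrl.sign_off())"
```

```text
the job is handed in; nothing more can be done
None
```

I handed the job in at about 37 s: lens level, sleeve one hole along towards the tray, pin home and red knob still held; a test press briefly tipped the lens about 0.07 rad below level, so I lifted and re-levelled it before touching the knob.

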